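# Close the stirred pot's bayonet lid and hold it home

## Robot

A 6-joint arm with a two-finger parallel gripper is mounted at the origin on the work surface. World frame = base frame: x ahead of the robot, y to its left, z up, the work surface at z = 0. Lengths are in mm, angles in degrees, forces in N, time in s.
With the tool pointing down it reaches from about 150 to 775 mm from the base axis. Payload 6.1 kg.
Tool frame: the origin (TCP) lies between the finger pads; the fingertips stand ctrl.nose_length ahead of it and the grasp point (between the pads) lies 3 mm ahead of it (ctrl.nose_length is the distance from the TCP to the fingertips, in mm); z points along the fingers, y is the line along which they close (so a half turn about z gives the same grasp; the last joint's range is limited). The gripper opens to 85 mm and grips with 20 to 120 N. Pads are 22 mm wide; open, the fingers measure 114 mm over their backs; the gripper's body (76 mm by 85 mm) begins 54 mm behind the grasp point. The pads swing forward as they close: fully open they stand 13 mm farther back than shut.
Start: joints at [-71.562, 7.208, -2.269, 80.523, 0, 90], TCP at [166.037, -498.036, 253.295] pointing down, gripper open.
Joint ranges: [-155.77, 155.77], [-54.66, 111.73], [-72.52, 77.12], [-102.08, 115.82], [-83.92, 84.16], [-180, 180]. Speed limits (degrees/s): [136.94, 136.94, 172.46, 180, 180, 180].

## Interface

Orientations are given as a 3x3 rotation matrix whose columns are the frame's x, y, z axes.
In Python, from bench import status, viewer, ctrl gives the robot as it stands.
- The arm moves only by the tool servo_tool, never from a script. Its arguments are lists of equal length, an entry for each row: "rot": the turn, a rotation vector about the tool's x, y, z in rad, a list of three; "delta_pos": the shift along the tool's x, y, z in m, a list of three; "grip": the finger opening in m, from 0 to 0.0854. In form: {"rot": [[wx, wy, wz], ...], "delta_pos": [[dx, dy, dz], ...], "grip": [grip, ...]}. A call has 1 to 20 rows; each row is the pose to reach, as a shift and turn from the pose commanded when the call began, along the tool's axes at that moment; what a row does not reach only later rows make up. A row lasts 1/12 s, in which the tool goes at most 41.7 mm and 7.16 degrees, less where a joint would pass 70% of its speed; a pose out of reach is approached as far as the arm can. A call with a gripper value outside its range is refused whole. The fingers move at their own pace and stop on an object; "squeeze" is the grip in N (left out, the last holds). Time passes only in rows, so rows that repeat a pose let the fingers close. It gives the time, the measured TCP pose, the force, the opening and the grip force at its end, in the units of the state.
- status.get_state(): the state, without advancing time (a new reading comes with each control period).
- viewer.capture(name): name is "side" or "top" or "wrist"; returns a dict with "image" (384x512x3 uint8, red, green, blue), "range_z" (384x512 float32, mm along the optical axis (not along the pixel's ray), 0 where there is no reading), "fx", "fy", "cx", "cy" (pixels), "R" (3x3) and "t" (3): a world point X has camera coordinates R X + t. Camera axes: x right, y down, z forward; pixel columns grow to the right and rows downward; lengths in mm; the calibration is good to about 2 mm. The wrist camera is an equidistant fisheye: a pixel r from the principal point sees the ray r / f radians off the axis. A picture is of the moment at which its call begins.
- ctrl.hand_in(): hands the job in; it is judged then, once.
The state is a dict: "clock": time; "qpos": joint angles; "joint_vel": joint speeds; "joint_efforts": joint torques, N m; "eef_pos": TCP position; "eef_rot": TCP orientation; "ft_force": force on the tool from outside, world axes, zero at the start; "moment": the same for the moment, N m; "width": opening from 0.0 (shut) to 1.0 (fully open); "grip_force": force on a finger pad.
Only numpy, scipy, OpenCV 4.12 (cv2) and the standard library are available. Lean on these libraries where they do the work, as an engineer would, in place of code of your own. Each camera call takes 0.05 s, during which the arm holds its last target. There are 200 camera calls.

## Task

The steel pot stands on one of the two ringed places of the stirring plate: slide it across to the middle of the empty place without lifting or tipping it, its lid left as it is. Then turn the knurled lid until its hidden keyways drop over the pins on the pot's neck, push the lid fully home against the spring of the seal, and finish while still holding it pushed down. Leave the bottle, beaker and vial rack alone.

Things in the scene. Friction and masses are not known exactly. Their poses are not given: they have to be found in the camera images.
- plate: White two-place stirring plate with a dark metal top, 200 (its x) by 380 (its y) by 40 mm high, fixed to the bench. Origin at the centre of its underside; z up. The two marked places lie on its long middle line, 170 mm apart.
- place_a: The place where the pot stands at the start: a white painted ring, 132 mm across, with a small cross in its centre, flat on the plate's top. Origin at its centre on the plate's top (40 mm above the bench). It may be the left or the right one.
- place_b: The empty marked place, an identical ring and cross, where the pot is to go. Origin at its centre on the plate's top.
- pot: Round steel pot, loose, about 0.75 kg, sliding easily on the plate: 108 mm across, 52 mm high up to its flat shoulder; a neck 36 mm across rises from the shoulder's centre to 85 mm, under the lid. Origin at the centre of the underside, z up.
- neck (a point): Point on the pot's axis at the height of the tops of three equal pins (72 mm above the pot's underside). They stick out of the neck, 120 degrees apart, hidden under the lid, round, 6 mm thick, out to 23 mm from the axis. The yaw of the pot or of this point does not tell where the pins are: their angle differs from pot to pot. A rubber seal disc on a spring stands out of the neck's top.
- lid: Knurled aluminium lid, loose, 56 mm across, 40 mm high, about 0.14 kg, closed on top; it can be gripped across its diameter. Origin at the centre of its lower edge, z up. It fits over the neck with 1.2 mm play all round. It starts standing on the pins, its lower edge 12 mm above the pot's shoulder (64 mm above the pot's underside).
- lid_keyways (a point): Point on the lid's axis, 8 mm above its lower edge, where three equal keyways 10 mm wide open inside it, 120 degrees apart. Turning the lid 20 to 100 degrees either way brings them over the pins, with about 5 degrees of play either side; further keyways follow every 120 degrees. The lid can then sink 6 mm freely, until it meets the sprung seal.
- lid_top (a point): Centre of the lid's top face, 40 mm above its lower edge. When the lid is fully home its lower edge rests on the pot's shoulder and this point is 92 mm above the pot's underside (104 mm at the start). The last 6 mm of the way push the seal's spring: 4 N rising to 10 N. There is no lock: let go, the lid springs back up 6 mm.
- bottle: Bystander: amber bottle with a black cap, 64 mm across, 140 mm high. Origin at the centre of its underside.
- beaker: Bystander: empty glass beaker, 68 mm across, 85 mm high. Origin at the centre of its underside.
- rack: Bystander: white vial rack, 90 by 200 mm, 48 mm high with its vials. Origin at the centre of its underside.
There are look-alikes about, which are no part of the job. What is meant by the pot is not orange, and is the smaller of those in its own colour.

How it is judged:
By the outcome, as a careful person would: the job done as asked, in the order asked, and still so for the second after the job is handed in, while the arm keeps its last pose, push and grip.
It also fails if it takes over 58 s, if anything falls off the work surface, if the arm or the gripper's body presses on something with over 40 N, if the wrist force passes 120 N, or if a joint passes its speed limit or range.

## Working session

There is one attempt and no reset: what is moved stays moved. The work goes in short steps, Python scripts to look and compute and a tool call to move; the robot and the scene stay as the last step left them, time stands still between calls to the robot, and variables do not carry over. Pictures are saved under pics/ and viewed, at most 10 in all, crops included, and the job is handed in when it is done.

Besides the shell and the picture viewer there is one more tool, called after "Request:" as name(argument=value, ...), one argument or row to a line, values as JSON. servo_tool: Moves the arm, as the interface text tells. Its arguments: {"type":"object","properties":{"rot":{"type":"array"},"delta_pos":{"type":"array"},"grip":{"type":"array"},"squeeze":{"type":"number"}},"required":["rot","delta_pos","grip"]}

```bash
mkdir -p pics; ls
cat > h.py <<'E'
import numpy as np, cv2
from bench import status, viewer, ctrl
def cap(n):
    c=viewer.capture(n); return c
def save(im,f): cv2.imwrite('pics/'+f,cv2.cvtColor(im,cv2.COLOR_RGB2BGR))
def cloud(c):  # pinhole: world XYZ per pixel
    v,u=np.mgrid[:384,:512]; z=c['range_z']
    P=np.stack([(u-c['cx'])/c['fx']*z,(v-c['cy'])/c['fy']*z,z],-1)
    W=(P-c['t'])@c['R']; W[z==0]=np.nan; return W
def onplane(c,u,v,h):
    d=np.array([(u-c['cx'])/c['fx'],(v-c['cy'])/c['fy'],1])@c['R']; o=-c['R'].T@c['t']
    return o+d*(h-o[2])/d[2]
E
python3 - <<'E'
from h import *
a=cap('top');b=cap('side')
np.savez('c0.npz',**{k+n:c[k] for n,c in(('t',a),('s',b)) for k in c if k!='name'})
save(np.hstack([a['image'],b['image']])[:, :],'both.png') if 0 else None
save(a['image'],'top.png');save(b['image'],'side.png')
for c in(a,b):print({k:np.round(c[k],3) for k in('fx','cx','cy','R','t')})
s=status.get_state();print(s,ctrl.nose_length)
E
```

```text
pics
{'fx': np.float64(387.047), 'cx': np.float64(252.386), 'cy': np.float64(195.923), 'R': array([[ 0.043, -0.999, -0.003],
       [-0.978, -0.042, -0.203],
       [ 0.203,  0.011, -0.979]]), 't': array([-13.486, 606.302, 846.696])}
{'fx': np.float64(347.653), 'cx': np.float64(250.974), 'cy': np.float64(186.282), 'R': array([[ 0.998, -0.055,  0.024],
       [-0.01 , -0.55 , -0.835],
       [ 0.059,  0.833, -0.549]]), 't': array([-594.719,  115.193, 1024.294])}
{'clock': 0.1, 'qpos': array([-7.15591554e+01,  7.23839165e+00, -2.31877306e+00,  8.05233651e+01,
       -7.27057510e-04,  9.00020590e+01]), 'joint_vel': array([-0.05199222, -0.10582346,  0.17255212, -0.02653526,  0.0339322 ,
        0.04943587]), 'joint_efforts': array([-5.24910192e-04, -4.36900842e+01,  3.53608060e+01,  1.36328660e-02,
       -2.97557563e-05,  6.88805173e-06]), 'eef_pos': array([ 165.96639535, -497.73943039,  252.61576658]), 'eef_rot': array([[ 9.48662114e-01,  3.16290980e-01, -4.56636218e-04],
       [ 3.16291310e-01, -9.48661183e-01,  1.32932343e-03],
       [-1.27400441e-05, -1.40550884e-03, -9.99999012e-01]]), 'ft_force': array([-0.1009713 ,  0.08268998, -0.06726214]), 'moment': array([ 0.00865168, -0.03308696, -0.00818747]), 'grip_force': 0.0, 'width': 0.9993906004921514} 22.0
```

View pics/top.png

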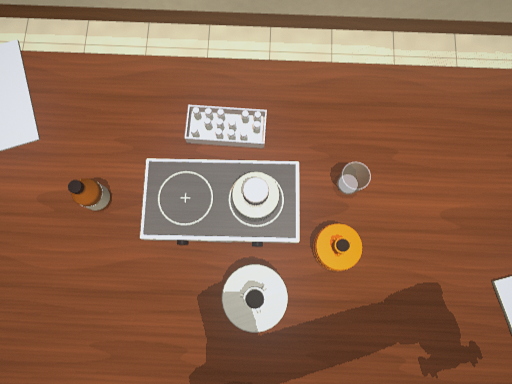

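View pics/side.png

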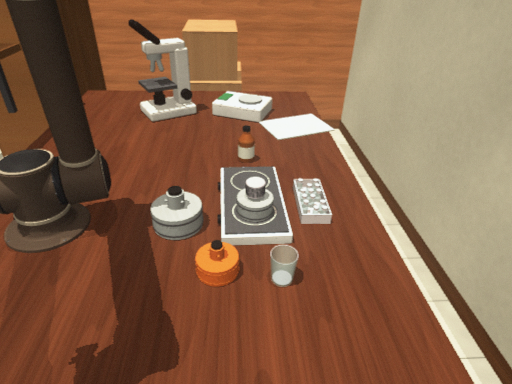

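The top view shows three candidates. The small steel pot with the aluminium lid is on the plate at (255,195). The large steel pot with a black knob is at (255,298), and the orange pot is at (339,247). The pot on the plate is the smaller steel one, so it is my target. The empty place's cross is at about (185,198).

```bash
cat > m.py <<'E'
from h import *
d=np.load('c0.npz');c={k[:-1]:d[k] for k in d.files if k[-1]=='t'}
im=c['image'];W=cloud(c)
save(cv2.resize(im[150:310,135:375],None,fx=3,fy=3),'crop.png')
# fit heights
reg=np.zeros((384,512),bool);reg[150:245,215:300]=1
for lo,hi in((134,152),(85,99)):
    m=reg&(W[...,2]>lo)&(W[...,2]<hi)
    P=W[m];(x,y),r=cv2.minEnclosingCircle(P[:,:2].astype(np.float32));print('band',lo,m.sum(),P.mean(0).round(1),np.round((x,y,r),1), np.median(P[:,2]).round(1))
g=cv2.cvtColor(im,cv2.COLOR_RGB2GRAY)
# plate outline: points with z 30..50
m=(W[...,2]>32)&(W[...,2]<48);m[:,:130]=0;m[:,305:]=0;m[:155]=0;m[250:]=0
P=W[m][:,:2].astype(np.float32);print('plate',cv2.minAreaRect(P),np.median(W[m][:,2]))
# ring ellipses
b=((g>150)&(cv2.erode(m.astype(np.uint8),np.ones((5,5)))>0)).astype(np.uint8)
for u0,u1 in((150,220),(222,292)):
    bb=b.copy();bb[:,:u0]=0;bb[:,u1:]=0;bb[:165]=0;bb[232:]=0
    v,u=np.nonzero(bb)
    Q=np.array([onplane(c,a,e,40)[:2] for a,e in zip(u,v)])
    cen=Q.mean(0)
    for _ in range(5):
        rr=np.hypot(*(Q-cen).T);k=abs(rr-65)<8
        A=np.c_[2*Q[k],np.ones(k.sum())];s=np.linalg.lstsq(A,(Q[k]**2).sum(1),rcond=None)[0];cen=s[:2]
    print('ring',cen,np.sqrt(s[2]+cen@cen),k.sum(),len(Q))
print('cross',onplane(c,185.5,198,40))
E
python3 m.py
```

```text
band 134 543 [603.6   5.6 145.5] [604.9   5.9  28.5] 145.8
band 85 1142 [599.2   5.6  93.9] [605.2   5.7  54.5] 94.1
plate ((597.9662475585938, 88.97663879394531), (209.6071319580078, 379.32208251953125), 1.226386308670044) 41.92558255910243
ring [600.63146741 174.84327734] 64.29319094823818 370 400
ring [604.75769026   4.36586435] 64.66813843803446 210 210
cross [599.00095428 173.35305036  40.        ]
```

View pics/crop.png

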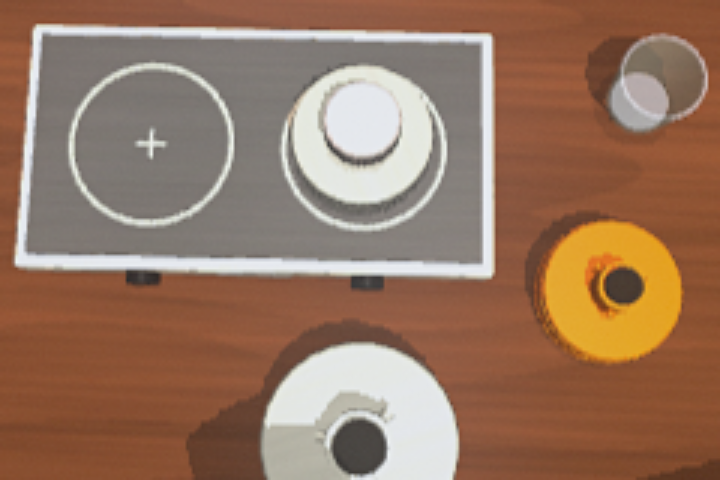

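The crop confirms it: the small steel pot with the plain lid is on the right-hand ring, and the cross of the empty ring is on the left. The lid measures (604.5, 5.8) with its top at about 144 and a radius of 28. Place_b is at about (600.6, 174.8).

```bash
cat >> h.py <<'E'
from scipy.spatial.transform import Rotation as Ro
def go(p,yaw=None):
    s=status.get_state();R=s['eef_rot'];d=R.T@(np.array(p)-s['eef_pos'])/1000
    w=[0,0,0]
    if yaw is not None:
        a=np.radians(yaw);T=np.array([[np.cos(a),np.sin(a),0],[np.sin(a),-np.cos(a),0],[0,0,-1]])
        w=Ro.from_matrix(R.T@T).as_rotvec()
    print('d',d.round(4),'w',np.round(w,4))
def st():
    s=status.get_state();print({k:np.round(s[k],2).tolist() for k in('clock','qpos','eef_pos','ft_force','moment','width','grip_force')})
E
python3 -c "
from h import *
go([604.5,5.5,225],90)"
```

```text
d [ 0.5752 -0.3387  0.0281] w [-1.200e-03 -9.000e-04 -1.249e+00]
```

Request:
servo_tool(
  rot=[
    [0, 0, -0.2],
    [0, 0, -0.4],
    [0, 0, -0.6],
    [0, 0, -0.8],
    [0, 0, -1.0],
    [-0.001, -0.001, -1.249],
    [-0.001, -0.001, -1.249],
    [-0.001, -0.001, -1.249],
    [-0.001, -0.001, -1.249],
    [-0.001, -0.001, -1.249],
    [-0.001, -0.001, -1.249],
    [-0.001, -0.001, -1.249],
    [-0.001, -0.001, -1.249],
    [-0.001, -0.001, -1.249],
    [-0.001, -0.001, -1.249],
    [-0.001, -0.001, -1.249],
    [-0.001, -0.001, -1.249],
    [-0.001, -0.001, -1.249],
    [-0.001, -0.001, -1.249],
    [-0.001, -0.001, -1.249],
  ],
  delta_pos=[
    [0.5752, -0.3387, 0.028],
    [0.5752, -0.3387, 0.028],
    [0.5752, -0.3387, 0.028],
    [0.5752, -0.3387, 0.028],
    [0.5752, -0.3387, 0.028],
    [0.5752, -0.3387, 0.028],
    [0.5752, -0.3387, 0.028],
    [0.5752, -0.3387, 0.028],
    [0.5752, -0.3387, 0.028],
    [0.5752, -0.3387, 0.028],
    [0.5752, -0.3387, 0.028],
    [0.5752, -0.3387, 0.028],
    [0.5752, -0.3387, 0.028],
    [0.5752, -0.3387, 0.028],
    [0.5752, -0.3387, 0.028],
    [0.5752, -0.3387, 0.028],
    [0.5752, -0.3387, 0.028],
    [0.5752, -0.3387, 0.028],
    [0.5752, -0.3387, 0.028],
    [0.5752, -0.3387, 0.028],
  ],
  grip=[0.085, 0.085, 0.085, 0.085, 0.085, 0.085, 0.085, 0.085, 0.085, 0.085, 0.085, 0.085, 0.085, 0.085, 0.085, 0.085, 0.085, 0.085, 0.085, 0.085],
  squeeze=40,
)

```text
clock: 1.77
eef_pos: [603.9, 4.5, 225.3]
eef_rot: [[0.001, 1.0, -0.0], [1.0, -0.001, -0.002], [-0.002, -0.0, -1.0]]
ft_force: [0.5, -0.5, 0.3]
width: 0.998
grip_force: 0.0
```

Run:
```python
from h import *
c=cap('wrist');save(c['image'],'w1.png');st()
np.savez('w1.npz',**{k:c[k] for k in c if k!='name'})
print({k:np.round(c[k],3) for k in('fx','fy','cx','cy','R','t')})
go([604.5,5.5,128],90)
```

```text
{'clock': 1.82, 'qpos': [0.44, 15.91, 4.98, 79.07, -0.08, 90.52], 'eef_pos': [603.89, 4.21, 225.56], 'ft_force': [-0.08, -0.95, -0.69], 'moment': [-0.02, -0.01, 0.04], 'width': 0.99, 'grip_force': 0.0}
{'fx': np.float64(297.319), 'fy': np.float64(297.319), 'cx': np.float64(252.05), 'cy': np.float64(192.908), 'R': array([[ 1.   ,  0.   ,  0.001],
       [-0.   , -0.954,  0.299],
       [ 0.001, -0.299, -0.954]]), 't': array([-604.753,  -27.142,  353.581])}
d [0.0014 0.0006 0.0976] w [ 0.0001  0.0014 -0.0014]
```

View pics/w1.png

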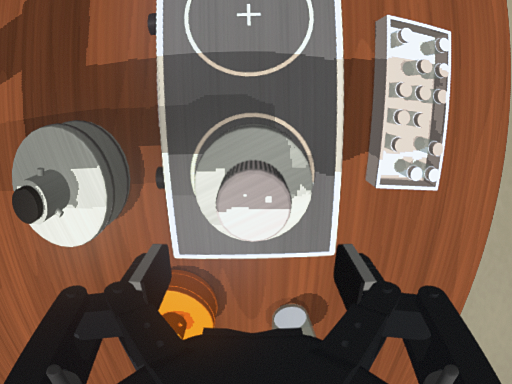

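The wrist view shows the lid top centred at about (253,203) between the fingers, and the empty ring's cross at (248,14). I'll cast both as rays to check them.

```bash
cat >> h.py <<'E'
def fish(c,u,v,h):
    p=np.array([u-c['cx'],v-c['cy']],float)/c['fx'];r=np.hypot(*p);d=np.r_[np.sin(r)*p/max(r,1e-9),np.cos(r)]@c['R']
    o=-c['R'].T@c['t'];return o+d*(h-o[2])/d[2]
E
python3 - <<'E'
from h import *
c=np.load('w1.npz')
# lid top edges left,right,bottom,(top ~)
for u,v in((216,203),(291,203),(254,241)):print(fish(c,u,v,144).round(1))
for p in((248,14),):print('cross',fish(c,*p,40).round(1))
for p in((192,180),(313,180)):print('shoulder/ring edges',fish(c,*p,40).round(1))
E
```

```text
[578.6   9.  144. ]
[632.9   9.  144. ]
[606.1 -21.5 144. ]
cross [600.6 173.9  40. ]
shoulder/ring edges [539.9  -1.4  40. ]
shoulder/ring edges [670.5  -1.4  40. ]
```

Request:
servo_tool(
  rot=[
    [0, 0, 0],
    [0, 0, 0],
    [0, 0, 0],
    [0, 0, 0],
    [0, 0, 0],
    [0, 0, 0],
    [0, 0, 0],
    [0, 0, 0],
    [0, 0, 0],
    [0, 0, 0],
    [0, 0, 0],
    [0, 0, 0],
    [0, 0, 0],
    [0, 0, 0],
  ],
  delta_pos=[
    [0.001, 0.001, 0.03],
    [0.001, 0.001, 0.06],
    [0.001, 0.001, 0.08],
    [0.001, 0.001, 0.09],
    [0.001, 0.001, 0.097],
    [0.001, 0.001, 0.097],
    [0.001, 0.001, 0.097],
    [0.001, 0.001, 0.097],
    [0.001, 0.001, 0.097],
    [0.001, 0.001, 0.097],
    [0.001, 0.001, 0.097],
    [0.001, 0.001, 0.097],
    [0.001, 0.001, 0.097],
    [0.001, 0.001, 0.097],
  ],
  grip=[0.085, 0.085, 0.085, 0.085, 0.085, 0.075, 0.07, 0.065, 0.06, 0.054, 0.05, 0.05, 0.05, 0.05],
  squeeze=30,
)

```text
clock: 2.98
eef_pos: [606.1, 6.0, 129.8]
eef_rot: [[-0.0, 1.0, 0.002], [1.0, 0.0, -0.002], [-0.002, 0.002, -1.0]]
ft_force: [-1.9, -2.1, 6.5]
width: 0.648
grip_force: 31.0
```

```bash
python3 -c "
from h import *
st();go([601,175,128],90)
c=cap('side');save(cv2.resize(c['image'][150:270,180:340],None,fx=4,fy=4),'s2.png')"
```

```text
{'clock': 2.98, 'qpos': [0.61, 17.28, -5.26, 67.33, -0.09, 90.61], 'eef_pos': [606.14, 6.04, 129.77], 'ft_force': [-1.89, -2.08, 6.54], 'moment': [-0.13, 0.39, 0.02], 'width': 0.65, 'grip_force': 30.97}
d [ 0.169  -0.0051  0.0015] w [0.0023 0.0015 0.    ]
```

View pics/s2.png

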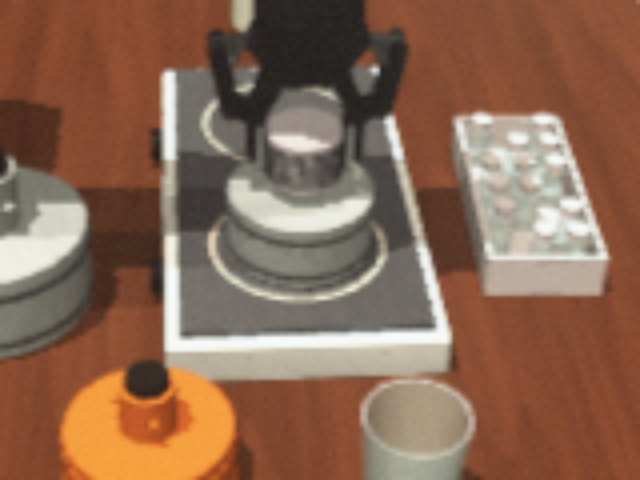

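The side view shows the lid gripped upright between the pads, with the pot flat on place_a. I'll slide it now.

Request:
servo_tool(
  rot=[
    [0, 0, 0],
    [0, 0, 0],
    [0, 0, 0],
    [0, 0, 0],
    [0, 0, 0],
    [0, 0, 0],
    [0, 0, 0],
    [0, 0, 0],
    [0, 0, 0],
    [0, 0, 0],
    [0, 0, 0],
    [0, 0, 0],
    [0, 0, 0],
    [0, 0, 0],
    [0, 0, 0],
    [0, 0, 0],
    [0, 0, 0],
    [0, 0, 0],
    [0, 0, 0],
    [0, 0, 0],
  ],
  delta_pos=[
    [0, 0, -0.001],
    [0.002, 0, -0.001],
    [0.005, 0, -0.001],
    [0.009, 0, -0.001],
    [0.014, 0, -0.001],
    [0.02, -0.0005, -0.001],
    [0.026, -0.0005, -0.001],
    [0.032, -0.001, -0.001],
    [0.038, -0.001, -0.001],
    [0.044, -0.001, -0.001],
    [0.05, -0.0015, -0.001],
    [0.056, -0.0015, -0.001],
    [0.062, -0.0015, -0.001],
    [0.068, -0.002, -0.001],
    [0.074, -0.002, -0.001],
    [0.079, -0.002, -0.001],
    [0.083, -0.002, -0.001],
    [0.085, -0.002, -0.001],
    [0.086, -0.002, -0.001],
    [0.086, -0.002, -0.001],
  ],
  grip=[0.05, 0.05, 0.05, 0.05, 0.05, 0.05, 0.05, 0.05, 0.05, 0.05, 0.05, 0.05, 0.05, 0.05, 0.05, 0.05, 0.05, 0.05, 0.05, 0.05],
)

```text
clock: 4.7
eef_pos: [604.0, 92.5, 129.8]
eef_rot: [[-0.0, 1.0, 0.002], [1.0, 0.0, -0.002], [-0.002, 0.002, -1.0]]
ft_force: [-0.3, -4.1, 6.0]
width: 0.65
grip_force: 32.6
```

```bash
cat > p.py <<'E'
from h import *
import sys
st();c=cap('top');W=cloud(c);np.savez('ct.npz',**{k:c[k] for k in c if k!='name'})
x0,x1,y0,y1=550,660,-60,250
m=(W[...,0]>x0)&(W[...,0]<x1)&(W[...,1]>y0)&(W[...,1]<y1)&(W[...,2]>86)&(W[...,2]<97)
P=W[m][:,:2].astype(np.float32);print('shoulder',len(P),cv2.minEnclosingCircle(P),P.min(0),P.max(0))
E
python3 p.py
```

```text
{'clock': 4.7, 'qpos': [8.76, 17.84, -4.5, 67.59, -0.11, 98.74], 'eef_pos': [603.98, 92.5, 129.83], 'ft_force': [-0.3, -4.09, 6.02], 'moment': [-0.73, 0.05, 0.01], 'width': 0.65, 'grip_force': 32.55}
shoulder 291 ((608.200927734375, 57.982730865478516), 41.924224853515625) [566.65094   37.894016] [649.7509    67.088684]
```

Request:
servo_tool(
  rot=[
    [0, 0, 0],
    [0, 0, 0],
    [0, 0, 0],
    [0, 0, 0],
    [0, 0, 0],
    [0, 0, 0],
    [0, 0, 0],
    [0, 0, 0],
    [0, 0, 0],
    [0, 0, 0],
    [0, 0, 0],
    [0, 0, 0],
    [0, 0, 0],
    [0, 0, 0],
    [0, 0, 0],
    [0, 0, 0],
    [0, 0, 0],
    [0, 0, 0],
    [0, 0, 0],
    [0, 0, 0],
  ],
  delta_pos=[
    [0.001, 0, 0],
    [0.003, 0, 0],
    [0.006, 0, 0],
    [0.011, 0, 0],
    [0.016, -0.0005, 0],
    [0.022, -0.0005, 0],
    [0.028, -0.001, 0],
    [0.034, -0.001, 0],
    [0.04, -0.0015, 0],
    [0.046, -0.0015, 0],
    [0.052, -0.002, 0],
    [0.058, -0.002, 0],
    [0.064, -0.0025, 0],
    [0.069, -0.0025, 0],
    [0.074, -0.0025, 0],
    [0.078, -0.0025, 0],
    [0.081, -0.0025, 0],
    [0.0825, -0.0025, 0],
    [0.0825, -0.0025, 0],
    [0.0825, -0.0025, 0],
  ],
  grip=[0.05, 0.05, 0.05, 0.05, 0.05, 0.05, 0.05, 0.05, 0.05, 0.05, 0.05, 0.05, 0.05, 0.05, 0.05, 0.05, 0.05, 0.05, 0.05, 0.05],
)

```text
clock: 6.42
eef_pos: [601.3, 175.1, 129.8]
eef_rot: [[-0.0, 1.0, 0.001], [1.0, 0.0, -0.001], [-0.001, 0.001, -1.0]]
ft_force: [-0.0, -3.9, 6.5]
width: 0.648
grip_force: 32.6
```

```bash
python3 p.py
python3 - <<'E'
from h import *
c=cap('wrist');np.savez('w2.npz',**{k:c[k] for k in c if k!='name'})
a=np.load('ct.npz')['image'][140:250,130:300]
a=cv2.resize(a,None,fx=2.26,fy=2.26);a=cv2.copyMakeBorder(a,0,max(0,384-len(a)),0,0,0)[:384]
save(np.hstack([c['image'],a])[:, :800],'w2.png')
E
```

```text
{'clock': 6.42, 'qpos': [16.27, 19.48, -2.25, 68.23, -0.09, 106.25], 'eef_pos': [601.3, 175.07, 129.8], 'ft_force': [-0.04, -3.86, 6.54], 'moment': [-0.72, 0.08, 0.02], 'width': 0.65, 'grip_force': 32.62}
shoulder 627 ((599.8978271484375, 171.78233337402344), 53.337646484375) [550.00806 118.78936] [652.1221  194.40361]
```

View pics/w2.png

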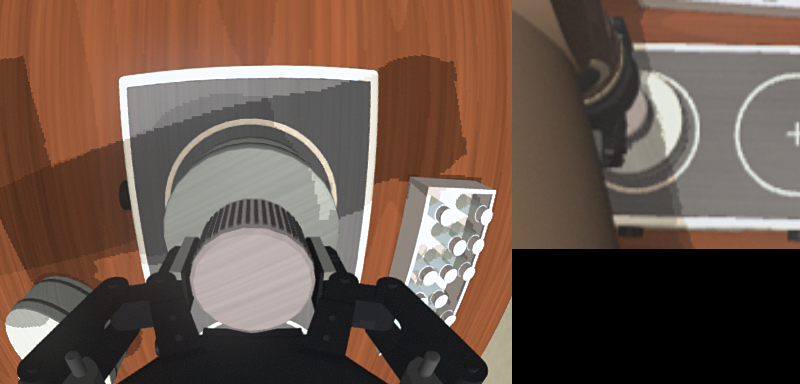

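The pot stands in the far ring: its shoulder centre is about (600, 173) against a cross at (600.6, 174). Next I'll turn the lid under light pressure.

Request:
servo_tool(
  rot=[
    [0, 0, 0],
    [0, 0, 0],
    [0, 0, -0.03],
    [0, 0, -0.07],
    [0, 0, -0.11],
    [0, 0, -0.15],
    [0, 0, -0.19],
    [0, 0, -0.23],
    [0, 0, -0.27],
    [0, 0, -0.31],
    [0, 0, -0.35],
    [0, 0, -0.35],
  ],
  delta_pos=[
    [0, 0, 0.001],
    [0, 0, 0.001],
    [0, 0, 0.001],
    [0, 0, 0.001],
    [0, 0, 0.001],
    [0, 0, 0.001],
    [0, 0, 0.001],
    [0, 0, 0.001],
    [0, 0, 0.001],
    [0, 0, 0.001],
    [0, 0, 0.001],
    [0, 0, 0.001],
  ],
  grip=[0.05, 0.05, 0.05, 0.05, 0.05, 0.05, 0.05, 0.05, 0.05, 0.05, 0.05, 0.05],
)

```text
clock: 7.52
eef_pos: [601.0, 175.2, 129.6]
eef_rot: [[-0.345, 0.939, 0.001], [0.939, 0.345, -0.001], [-0.001, 0.001, -1.0]]
ft_force: [-3.0, -2.7, 11.6]
width: 0.645
grip_force: 33.0
```

```bash
python3 -c "
from h import *
st()"
```

```text
{'clock': 7.52, 'qpos': [16.27, 19.44, -2.32, 68.17, -0.05, 86.1], 'eef_pos': [601.0, 175.17, 129.64], 'ft_force': [-3.03, -2.73, 11.55], 'moment': [-0.71, 0.57, 0.16], 'width': 0.64, 'grip_force': 33.02}
```

Request:
servo_tool(
  rot=[
    [0, 0, -0.04],
    [0, 0, -0.08],
    [0, 0, -0.12],
    [0, 0, -0.16],
    [0, 0, -0.2],
    [0, 0, -0.24],
    [0, 0, -0.28],
    [0, 0, -0.32],
    [0, 0, -0.36],
    [0, 0, -0.36],
  ],
  delta_pos=[
    [0, 0, -0.001],
    [0, 0, -0.001],
    [0, 0, -0.001],
    [0, 0, -0.001],
    [0, 0, -0.001],
    [0, 0, -0.001],
    [0, 0, -0.001],
    [0, 0, -0.001],
    [0, 0, -0.001],
    [0, 0, -0.001],
  ],
  grip=[0.05, 0.05, 0.05, 0.05, 0.05, 0.05, 0.05, 0.05, 0.05, 0.05],
)

```text
clock: 8.35
eef_pos: [600.6, 175.2, 129.7]
eef_rot: [[-0.653, 0.757, -0.0], [0.757, 0.653, -0.001], [-0.0, -0.001, -1.0]]
ft_force: [-2.5, -2.6, 7.6]
width: 0.65
grip_force: 32.7
```

```bash
python3 -c "
from h import *
st()"
```

```text
{'clock': 8.35, 'qpos': [16.28, 19.46, -2.28, 68.28, -0.04, 65.48], 'eef_pos': [600.59, 175.21, 129.72], 'ft_force': [-2.51, -2.63, 7.61], 'moment': [-0.59, 0.45, 0.06], 'width': 0.65, 'grip_force': 32.67}
```

Request:
servo_tool(
  rot=[
    [0, 0, -0.04],
    [0, 0, -0.08],
    [0, 0, -0.12],
    [0, 0, -0.16],
    [0, 0, -0.2],
    [0, 0, -0.24],
    [0, 0, -0.28],
    [0, 0, -0.28],
  ],
  delta_pos=[
    [0, 0, 0],
    [0, 0, 0],
    [0, 0, 0],
    [0, 0, 0],
    [0, 0, 0],
    [0, 0, 0],
    [0, 0, 0],
    [0, 0, 0],
  ],
  grip=[0.05, 0.05, 0.05, 0.05, 0.05, 0.05, 0.05, 0.05],
)

```text
clock: 9.02
eef_pos: [600.8, 175.1, 129.8]
eef_rot: [[-0.837, 0.547, 0.0], [0.547, 0.837, -0.001], [-0.001, -0.001, -1.0]]
ft_force: [-1.5, -3.5, 6.5]
width: 0.649
grip_force: 32.7
```

```bash
python3 -c "
from h import *
st()"
```

```text
{'clock': 9.02, 'qpos': [16.27, 19.46, -2.27, 68.26, -0.06, 49.43], 'eef_pos': [600.82, 175.12, 129.76], 'ft_force': [-1.46, -3.55, 6.46], 'moment': [-0.64, 0.38, 0.03], 'width': 0.65, 'grip_force': 32.65}
```

Request:
servo_tool(
  rot=[
    [0, 0, -0.04],
    [0, 0, -0.08],
    [0, 0, -0.12],
    [0, 0, -0.16],
    [0, 0, -0.2],
    [0, 0, -0.24],
    [0, 0, -0.28],
    [0, 0, -0.28],
  ],
  delta_pos=[
    [0, 0, 0],
    [0, 0, 0],
    [0, 0, 0],
    [0, 0, 0],
    [0, 0, 0],
    [0, 0, 0],
    [0, 0, 0],
    [0, 0, 0],
  ],
  grip=[0.05, 0.05, 0.05, 0.05, 0.05, 0.05, 0.05, 0.05],
)

```text
clock: 9.68
eef_pos: [600.7, 174.9, 128.8]
eef_rot: [[-0.956, 0.295, -0.0], [0.295, 0.956, -0.001], [0.0, -0.002, -1.0]]
ft_force: [0.9, -3.1, 1.4]
width: 0.648
grip_force: 32.1
```

```bash
python3 -c "
from h import *
st()
c=cap('wrist');np.savez('w3.npz',**{k:c[k] for k in c if k!='name'});save(c['image'],'w3.png')"
```

```text
{'clock': 9.68, 'qpos': [16.27, 19.51, -2.32, 68.22, -0.07, 33.42], 'eef_pos': [600.73, 174.94, 128.82], 'ft_force': [0.93, -3.13, 1.36], 'moment': [-0.6, -0.0, 0.07], 'width': 0.65, 'grip_force': 32.15}
```

View pics/w3.png

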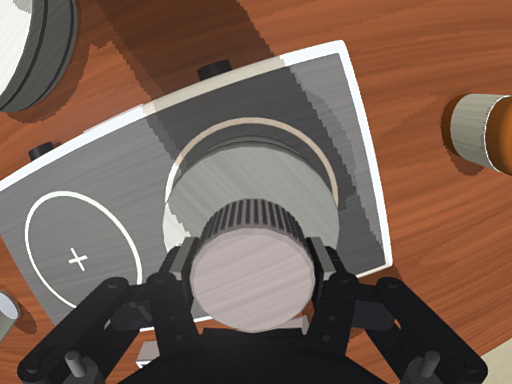

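The lid dropped: z fell about 1 mm and the force fell from 6.5 to 1.4 N. The wrist view shows the pot still inside its ring. I'll push down gently.

Request:
servo_tool(
  rot=[
    [0, 0, 0],
    [0, 0, 0],
    [0, 0, 0],
    [0, 0, 0],
    [0, 0, 0],
    [0, 0, 0],
    [0, 0, 0],
  ],
  delta_pos=[
    [0, 0, 0.001],
    [0, 0, 0.002],
    [0, 0, 0.003],
    [0, 0, 0.004],
    [0, 0, 0.004],
    [0, 0, 0.004],
    [0, 0, 0.004],
  ],
  grip=[0.05, 0.05, 0.05, 0.05, 0.05, 0.05, 0.05],
  squeeze=40,
)

```text
clock: 10.32
eef_pos: [600.9, 174.9, 124.6]
eef_rot: [[-0.955, 0.296, -0.001], [0.296, 0.955, -0.001], [0.0, -0.001, -1.0]]
ft_force: [0.3, -1.1, -1.0]
width: 0.645
grip_force: 42.2
```

```bash
python3 -c "
from h import *
st()"
```

```text
{'clock': 10.32, 'qpos': [16.24, 19.62, -2.7, 67.71, -0.04, 33.49], 'eef_pos': [600.93, 174.91, 124.58], 'ft_force': [0.33, -1.11, -0.96], 'moment': [-0.07, -0.05, 0.06], 'width': 0.65, 'grip_force': 42.24}
```

Request:
servo_tool(
  rot=[
    [0, 0, 0],
    [0, 0, 0],
    [0, 0, 0],
    [0, 0, 0],
    [0, 0, 0],
    [0, 0, 0],
    [0, 0, 0],
    [0, 0, 0],
    [0, 0, 0],
    [0, 0, 0],
  ],
  delta_pos=[
    [0, 0, 0],
    [0, 0, 0],
    [0, 0, 0.002],
    [0, 0, 0.004],
    [0, 0, 0.006],
    [0, 0, 0.007],
    [0, 0, 0.008],
    [0, 0, 0.0085],
    [0, 0, 0.0085],
    [0, 0, 0.0085],
  ],
  grip=[0.05, 0.05, 0.05, 0.05, 0.05, 0.05, 0.05, 0.05, 0.05, 0.05],
  squeeze=60,
)

```text
clock: 11.15
eef_pos: [601.1, 174.8, 118.3]
eef_rot: [[-0.955, 0.296, 0.002], [0.296, 0.955, -0.0], [-0.002, 0.0, -1.0]]
ft_force: [-4.5, 0.2, 9.8]
width: 0.645
grip_force: 65.0
```

```bash
python3 p.py
```

```text
{'clock': 11.15, 'qpos': [16.24, 19.7, -3.41, 66.81, -0.04, 33.47], 'eef_pos': [601.11, 174.85, 118.27], 'ft_force': [-4.49, 0.18, 9.82], 'moment': [-0.15, 0.78, 0.1], 'width': 0.64, 'grip_force': 64.98}
shoulder 544 ((601.3768310546875, 173.55963134765625), 53.61003112792969) [550.33777 120.26041] [652.777   205.66545]
```

Request:
servo_tool(
  rot=[
    [0, 0, 0],
    [0, 0, 0],
    [0, 0, 0],
    [0, 0, 0],
    [0, 0, 0],
    [0, 0, 0],
  ],
  delta_pos=[
    [0, 0, 0.001],
    [0, 0, 0.002],
    [0, 0, 0.003],
    [0, 0, 0.003],
    [0, 0, 0.003],
    [0, 0, 0.003],
  ],
  grip=[0.05, 0.05, 0.05, 0.05, 0.05, 0.05],
)

```text
clock: 11.7
eef_pos: [601.1, 174.9, 118.2]
eef_rot: [[-0.955, 0.296, 0.004], [0.296, 0.955, 0.0], [-0.004, 0.001, -1.0]]
ft_force: [-9.5, -1.5, 24.6]
width: 0.641
grip_force: 66.5
```

```bash
python3 p.py
python3 - <<'E'
from h import *
c=cap('side');a=cv2.resize(c['image'][140:240,190:310],None,fx=4,fy=4)
w=cap('wrist')['image'];w=w[:384,:320] if 0 else cv2.resize(w,(320,240));w=cv2.copyMakeBorder(w,0,160,0,0,0)
save(np.hstack([a,w]),'f.png')
E
```

```text
{'clock': 11.7, 'qpos': [16.24, 19.6, -3.56, 66.62, -0.05, 33.46], 'eef_pos': [601.14, 174.85, 118.19], 'ft_force': [-9.52, -1.51, 24.65], 'moment': [-0.64, 2.17, 0.06], 'width': 0.64, 'grip_force': 66.53}
shoulder 542 ((601.0489501953125, 172.8640594482422), 53.45563888549805) [550.0031   120.758064] [652.5018 205.9344]
```

View pics/f.png

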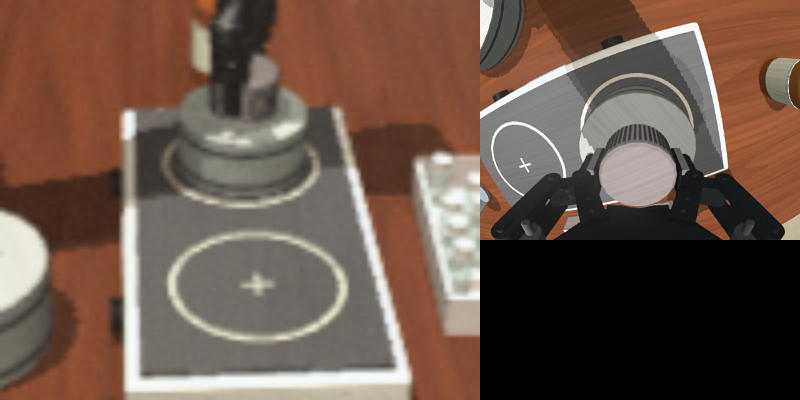

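Request:
servo_tool(
  rot=[
    [0, 0, 0],
    [0, 0, 0],
    [0, 0, 0],
    [0, 0, 0],
    [0, 0, 0],
    [0, 0, 0],
    [0, 0, 0],
    [0, 0, 0],
  ],
  delta_pos=[
    [0, 0, -0.0005],
    [0, 0, -0.0005],
    [0, 0, -0.0005],
    [0, 0, -0.0005],
    [0, 0, -0.0005],
    [0, 0, -0.0005],
    [0, 0, -0.0005],
    [0, 0, -0.0005],
  ],
  grip=[0.05, 0.05, 0.05, 0.05, 0.05, 0.05, 0.05, 0.05],
)

```text
clock: 12.52
eef_pos: [601.1, 174.8, 118.2]
eef_rot: [[-0.955, 0.296, 0.004], [0.296, 0.955, 0.0], [-0.003, 0.001, -1.0]]
ft_force: [-9.6, -2.1, 23.2]
width: 0.643
grip_force: 66.2
```

```bash
python3 p.py
python3 - <<'E'
from h import *
c=cap('wrist');im=c['image'];d=c['range_z']
# lid-top height and shoulder height from wrist depth (fisheye)
def P(u,v):
    p=np.array([u-c['cx'],v-c['cy']])/c['fx'];r=np.hypot(*p);D=np.r_[np.sin(r)*p/r,np.cos(r)];D=D/D[2]
    return (D*d[v,u]-c['t'])@c['R']
for u,v in((250,280),(230,270),(250,175),(220,180),(190,100)):print(u,v,P(u,v).round(1))
E
```

```text
{'clock': 12.52, 'qpos': [16.24, 19.61, -3.54, 66.65, -0.05, 33.47], 'eef_pos': [601.14, 174.84, 118.21], 'ft_force': [-9.62, -2.09, 23.15], 'moment': [-0.64, 1.94, 0.07], 'width': 0.64, 'grip_force': 66.17}
shoulder 543 ((600.6176147460938, 172.40902709960938), 53.284149169921875) [550.2559   120.692474] [652.582   205.23648]
250 280 [597.8 174.4 132.2]
230 270 [590.3 167.9 132.3]
250 175 [563.3 184.9  92.5]
220 180 [561.3 169.5  92.3]
190 100 [514.3 157.8  39. ]
```

Lid top is 132.2, which is 92 above the plate's top at 40, and the shoulder is at 92.4. So the lid is fully home, steady at 23 N, with the pot centred.

```bash
python3 -c "
from h import *
print(ctrl.hand_in())"
```

```text
the job is handed in; nothing more can be done
None
```

The job is handed in: the pot stands within about 1–2 mm of the middle of the empty place, and the lid was turned onto its pins and is held fully home at about 23 N.

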